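Hold the due test cassette flush on the tilted reader

ROBOT

A 7-joint arm with a two-finger parallel gripper is mounted at the origin on a cart in front of the work surface, level with it; the furniture and walls round the work are solid. World frame = base frame: x ahead of the robot, y to its left, z up, the work surface at z = 0. Lengths are in m, angles in degrees, forces in N, time in s.
With the tool pointing down it reaches from about 0.4 to 0.875 m from the base axis. Payload 4.4 kg.
Tool frame: the origin (TCP) lies on the centre line of the jaws, within the pads' length; the fingertips stand 19 mm ahead of it and the grasp point (between the pads) is the TCP; x points along the fingers, y is the direction in which the jaws open and shut, and the axes are right-handed (so a half turn about x gives the same grasp; the last joint's range is limited). The gripper opens to 85 mm and grips with 20 to 120 N. Pads are 22 mm wide; open, the fingers measure 114 mm over their backs; the gripper's body (76 mm by 85 mm) begins 54 mm behind the grasp point. The pads swing forward as they close: fully open they stand 13 mm farther back than shut.
Start: joints at [-78.312, 36.005, 2.206, 86.941, -1.547, 57.084, -1.146], TCP at [0.173, 0.627, 0.25] pointing down, gripper open.
Joint ranges: [-175.42, 175.42], [-21.48, 121.26], [-71.46, 75.88], [10.55, 141.38], [-63.04, 243.04], [13.31, 113.54], [-168.57, 168.57]. Speed limits (degrees/s): [147.25, 147.25, 180, 180, 180, 180, 180].

INTERFACE

Orientations are given as a 3x3 rotation matrix whose columns are the frame's x, y, z axes.
In Python, from plant import bot gives the robot as it stands.
- The arm moves only by the shell command python3 -m handwheel 'ROWS'. ROWS is JSON, a list of rows, each a list of 7 numbers: the shift along the tool's x, y, z in m, then the turn, a rotation vector about the tool's x, y, z in degrees, then the finger opening in m, from 0 to 0.0854. In form: [[dx, dy, dz, rx, ry, rz, claw], ...]. A call has 1 to 5 rows; each row shifts and turns the commanded pose from where the row before left it, along the tool's axes as they then stand; what a row does not reach is not made up. A row lasts 1/12 s, in which the tool goes at most 41.7 mm and 7.16 degrees, less where a joint would pass 70% of its speed; a pose out of reach is approached as far as the arm can. A call with a gripper value outside its range is refused whole. The fingers move at their own pace and stop on an object; the grip force is fixed at half the most. Time passes only in rows, so rows that do not move let the fingers close. It gives the time, the measured TCP pose, the force and the opening at its end, in the units of the state.
- bot.read_state(): the state, without advancing time (a new reading comes with each control period).
- bot.camera(name): name is "scene" or "top" or "wrist"; returns (picture, depth): 384x512x3 uint8, red, green, blue; 384x512 float32, m along the optical axis (not along the pixel's ray), 0 where there is no reading.
- bot.camera_info(name): a dict with "mtx" (3x3 intrinsics, pixels), "R" (3x3) and "t" (3): a world point X has camera coordinates R X + t. Camera axes: x right, y down, z forward; pixel columns grow to the right and rows downward; lengths in m; the calibration is good to about 2 mm. A picture is of the moment at which its call begins: read the wrist's pose just before it. camera_info takes no time and is no camera call; for the wrist camera it gives the pose at the moment of the call.
- bot.finish_job(): hands the job in, once; it reports no verdict.
Trained networks look in the newest picture that a camera, given by its name, has taken for a name from the list of things; names that differ only in an ending like _2 or _b are one class to them, and where a whole thing is asked for, a point or a joint stands for the part that bears it (a point fixed in the world has none). Each returns a list of dicts, best first, with "confidence" (0 to 1); they miss things now and then, are a little off and sometimes report something else, mostly with a low value. They report only what shows in the picture. A call takes as long as a camera call. They do not tell look-alikes from the thing itself.
- bot.boxes_of(name, camera): "point" ([x, y, z] in m, in world coordinates, good to about 4 mm: the middle of the surface that is visible of it).
- bot.trace(name, camera): "mask" (384x512 bool, what is visible of it).
- bot.place_of(name, camera): "point" ([x, y, z] in m, in world coordinates, good to about 4 mm: a listed point, or the origin of a listed thing).
The state is a dict: "clock": time; "joint_pos": joint angles; "qvel": joint speeds; "joint_torque": joint torques, N m; "tool_pos": TCP position; "orientation": TCP orientation; "contact_force": force on the tool from outside, world axes, zero at the start; "ft_torque": the same for the moment, N m; "width": finger opening in m.
Only numpy, scipy, OpenCV 4.12 (cv2) and the standard library are available. Lean on these libraries where they do the work, as an engineer would, in place of code of your own. Each camera call takes 0.05 s, during which the arm holds its last target. There are 200 camera calls.

TASK

Three rapid-test cassettes lie on the bench pad; the one with the timer standing behind it is due. Pick that cassette up, tilt it to match the slope of the reader's narrow black read bar, and press its underside centred and flush along the bar, face up, so that the sprung bar is clearly pushed in. Finish while still gripping the cassette and holding it pressed there, without pushing hard, and leave the other cassettes, the timer and the cups undisturbed.

Things in the scene. Friction and masses are not known exactly. Their poses are not given: they have to be found in the camera images.
- bench_pad: Grey fabric bench pad with a white border, 230 (x) x 300 (y) x 2 mm, fixed to the bench. Origin: centre of its underside, x away from the robot, y to the left. The three cassettes lie on its near half at y about +85, 0 and -85 mm (left, middle, right); behind each, 120 mm farther in x, stands one thing: the timer or one of two specimen cups.
- cassette_1: A flat white lateral-flow test cassette, 20 wide x 86 long x 5 thick (mm), 10 to 17 g, lying face up on the bench pad in the left of three places, long axis pointing away from the robot. Origin: centre of its underside; y along its length, x across its width, z up out of its face. Grip it across the 20 mm width at mid-length.
- cassette_2: A flat white lateral-flow test cassette, 20 wide x 86 long x 5 thick (mm), 10 to 17 g, lying face up on the bench pad in the middle of three places, long axis pointing away from the robot. Origin: centre of its underside; y along its length, x across its width, z up out of its face. Grip it across the 20 mm width at mid-length.
- cassette_3: A flat white lateral-flow test cassette, 20 wide x 86 long x 5 thick (mm), 10 to 17 g, lying face up on the bench pad in the right of three places, long axis pointing away from the robot. Origin: centre of its underside; y along its length, x across its width, z up out of its face. Grip it across the 20 mm width at mid-length.
- timer: White lab timer, 62 wide x 69 high, 54 mm deep, standing on the pad, display toward the robot. It marks the cassette in front of it (same y on the pad, within 25 mm) as due. Origin: centre of its underside. Leave it where it is.
- specimen_cup_1: Specimen cup with orange cap, 62 mm wide, 64 mm high, behind one of the cassettes that are not due. Origin: centre of its underside. A bystander; leave it standing where it is.
- specimen_cup_2: Specimen cup with blue cap, 62 mm wide, 64 mm high, behind the other cassette that is not due. Origin: centre of its underside. A bystander; leave it standing where it is.
- reader: The cassette reader, fixed to the bench: grey foot 130 x 116 mm with a yoke that carries a white head 108 x 88 mm, tilted toward the robot by an angle that differs from start to start (13 to 29 degrees) and locked: it does not give. A black read bar, 90 long x 14 wide (mm), stands 24 mm proud of the head, so fingers holding a 20 mm wide cassette pass down on either side. Origin: centre of the foot's underside.
- read_face (a point): Centre of the read bar's flat top face, 90 mm above the bench. Frame: x along the bar, uphill (away from the robot); y across the bar; z the outward normal of the face. The frame is tilted with the head and moves in with the bar.
- read_bar (a joint): How far the read bar is pushed in along its own normal, 0 (out) to 0.005 m (end stop). Sprung: it starts to move at about 1.3 N and reaches the stop at about 6 N; it does not tilt by itself. The reader reads while it is in more than 2 mm.
There are look-alikes about, which are no part of the job. Several things have the shape of the timer; the one meant has the colours described above.

How it is judged:
By the outcome, as a careful person would: the job done as asked, in the order asked, and still so for the second after the job is handed in, while the arm keeps its last pose, push and grip.
It also fails if it takes over 40 s, if anything falls off the work surface, if the arm or the gripper's body presses on something with over 40 N, if the wrist force passes 120 N, or if a joint passes its speed limit or range.

## Working session

There is one attempt and no reset: what is moved stays moved. The work goes in short steps, Python scripts to look and compute and a shell command to move; the robot and the scene stay as the last step left them, time stands still between calls to the robot, and variables do not carry over. Pictures are saved under pics/ and viewed, about 8 in all and at most 12, crops included, and the job is handed in when it is done.

```bash
ls; mkdir -p pics
cat > h.py <<'E'
import numpy as np, cv2
from plant import bot
def world(cam,depth,mask=None,info=None):
    i=info or bot.camera_info(cam); K=np.array(i['mtx']);R=np.array(i['R']);t=np.array(i['t'])
    v,u=np.nonzero((depth>0)&(mask if mask is not None else True))
    z=depth[v,u]; c=np.stack([(u-K[0,2])/K[0,0]*z,(v-K[1,2])/K[1,1]*z,z],1)
    return (c-t)@R,u,v
def save(n,p): cv2.imwrite('pics/'+n,cv2.cvtColor(p,cv2.COLOR_RGB2BGR))
E
python3 - <<'E'
from h import *
np.set_printoptions(precision=4,suppress=True)
ps=[]
for c in ['scene','top']:
    p,d=bot.camera(c); ps.append(p)
    for n in ['bench_pad','cassette_1','timer','specimen_cup_1','reader','read_face']:
        print(c,n,[(np.round(o['point'],4).tolist(),round(o['confidence'],2)) for o in bot.place_of(n,c)])
for c,p in zip(['scene','top'],ps): save(c+'1.png',p)
print(bot.read_state())
E
```

```text
pics
scene bench_pad [([0.5079, 0.1536, -0.0058], 0.8)]
scene cassette_1 [([0.4591, 0.0736, 0.0019], 0.74), ([0.4802, 0.2323, 0.0043], 0.62), ([0.4576, 0.1527, -0.0028], 0.46)]
scene timer [([0.6212, 0.3906, 0.0004], 0.87), ([0.3932, -0.0799, 0.0028], 0.79), ([0.5974, 0.2241, 0.0023], 0.78), ([0.5394, -0.103, -0.0013], 0.76), ([0.4762, 0.396, -0.0009], 0.63)]
scene specimen_cup_1 [([0.5772, 0.0663, 0.001], 0.93), ([0.5866, 0.1465, -0.0011], 0.67)]
scene reader [([0.5852, -0.2554, -0.004], 0.66)]
scene read_face [([0.5732, -0.2608, 0.0907], 0.84)]
top bench_pad [([0.509, 0.1527, -0.0018], 0.96)]
top cassette_1 [([0.4621, 0.0692, -0.002], 0.74), ([0.4628, 0.1554, 0.0005], 0.7), ([0.4837, 0.2343, 0.0001], 0.69)]
top timer [([0.5405, -0.0985, 0.0008], 0.89), ([0.478, 0.3975, -0.0017], 0.87), ([0.6246, 0.3921, 0.0003], 0.82), ([0.3936, -0.0834, -0.001], 0.79), ([0.594, 0.2249, 0.002], 0.68)]
top specimen_cup_1 [([0.5805, 0.067, -0.0007], 0.97), ([0.5832, 0.1459, 0.0002], 0.73), ([0.5981, 0.2272, 0.0016], 0.4)]
top reader [([0.5857, -0.261, 0.001], 0.91)]
top read_face [([0.5662, -0.2604, 0.0893], 0.59)]
{'clock': 0.7, 'joint_pos': array([-78.3102,  36.0016,   2.2075,  86.9395,  -1.5478,  57.0859,
        -1.1449]), 'qvel': array([-0.0089, -0.0004, -0.0278,  0.0235, -0.0338,  0.0567, -0.0163]), 'joint_torque': array([ -0.0003, -56.3108,   1.2249, -19.3746,   0.0108,   0.0014,
         0.    ]), 'tool_pos': array([0.1733, 0.6265, 0.2504]), 'orientation': array([[-0.    ,  0.2666,  0.9638],
       [ 0.0001,  0.9638, -0.2666],
       [-1.    ,  0.    , -0.    ]]), 'contact_force': array([-0.4397, -0.2113, -0.5986]), 'ft_torque': array([ 0.0023, -0.0037,  0.0104]), 'width': 0.08563782658091532}
```

View pics/scene1.png

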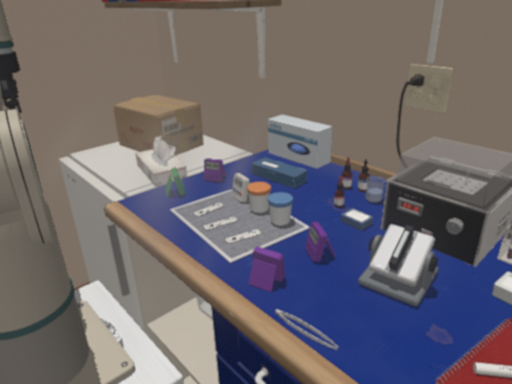

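View pics/top1.png

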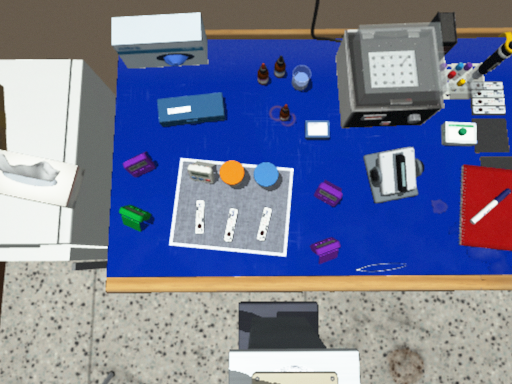

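The scene and top views agree: the white timer (top px 201,172) stands behind the left cassette (200,216), and the purple and green timers are look-alikes. The reader is at (395,175). Next I measure cassette 1's axis and the bar's slope.

```bash
cat > m.py <<'E'
from h import *
np.set_printoptions(precision=4,suppress=True)
for c in ['scene','top']:
    p,d=bot.camera(c)
    for n in ['cassette_1','read_bar','timer','bench_pad']:
        for o in bot.trace(n,c):
            m=o['mask'].astype(bool); X,u,v=world(c,d,m)
            if len(X)<10: continue
            md=np.median(X,0)
            if n=='timer' and not(0.55<md[0]<.65 and .15<md[1]<.3): continue
            if n=='bench_pad':
                X=X[X[:,2]<.02]
            r=cv2.minAreaRect(X[:,:2].astype(np.float32)*1000)
            print(c,n,round(o['confidence'],2),len(X),md,'rect',np.round(r[0],1),np.round(r[1],1),round(r[2],1),p[m].mean(0).round())
            if n=='read_bar':
                print('px',u.min(),u.max(),v.min(),v.max())
                # black part near the top
                dark=p[v,u].max(1)<70
                B=X[dark&(X[:,2]>.06)]
                if len(B)>10:
                    r=cv2.minAreaRect(B[:,:2].astype(np.float32)*1000)
                    A=np.c_[B[:,:2]-np.median(B[:,:2],0),np.ones(len(B))]
                    w=np.ones(len(B),bool)
                    for _ in range(6):
                        k=np.linalg.lstsq(A[w],B[w,2],rcond=None)[0]; e=B[:,2]-A@k; w=abs(e)<max(.003,1.5*np.median(abs(e)))
                    print(' bar',len(B),w.sum(),np.median(B,0),r,'plane',k,'tilt',np.degrees(np.arctan(np.hypot(k[0],k[1]))),'rms',e[w].std(),B.min(0),B.max(0))
E
python3 m.py
```

```text
scene cassette_1 0.64 206 [0.4585 0.0694 0.007 ] rect [462.1  75.1] [30.9 83.7] 76.3 [181. 178. 173.]
scene cassette_1 0.6 139 [0.4849 0.2317 0.0072] rect [480.9 235.6] [85.7 22.4] 0.3 [175. 171. 167.]
scene cassette_1 0.46 171 [0.455  0.155  0.0072] rect [458.6 159.8] [30.6 81.5] 75.7 [177. 173. 170.]
scene read_bar 0.58 540 [ 0.5693 -0.2629  0.0851] rect [ 627.8 -239.2] [201.2  30.3] 20.1 [103. 104. 105.]
px 389 413 224 270
 bar 204 135 [ 0.5743 -0.2661  0.0809] ((572.0226440429688, -262.1484069824219), (80.68194580078125, 14.554414749145508), 13.440016746520996) plane [0.4364 0.4955 0.0882] tilt 33.437622238500396 rms 0.0034485866074604504 [ 0.5321 -0.2744  0.0602] [ 0.6128 -0.2467  0.1107]
scene bench_pad 0.77 4274 [0.4861 0.1213 0.0029] rect [511.  156.6] [312.4 236. ] 84.0 [137. 136. 140.]
top cassette_1 0.7 267 [0.4815 0.2334 0.0075] rect [481.9 233.6] [82.9 21.4] 0.0 [220. 222. 221.]
top cassette_1 0.64 259 [0.4603 0.1538 0.0075] rect [460.2 154.2] [20.7 84.6] 78.2 [225. 227. 226.]
top cassette_1 0.57 274 [0.4602 0.0692 0.0075] rect [462.1  68.8] [21.9 85.4] 77.2 [222. 225. 223.]
top read_bar 0.53 348 [ 0.5757 -0.2598  0.0902] rect [ 577.5 -265.6] [88.4 25.6] 14.1 [69. 78. 79.]
px 396 407 154 191
 bar 188 129 [ 0.5816 -0.2559  0.0859] ((575.3136596679688, -260.0843505859375), (86.84719848632812, 13.289939880371094), 11.049261093139648) plane [ 0.6058 -0.8598  0.0915] tilt 46.44666851710467 rms 0.004099041509568717 [ 0.5328 -0.2746  0.0603] [ 0.6189 -0.2469  0.1131]
top timer 0.82 471 [0.5866 0.2248 0.0508] rect [600.1 230.3] [73.6 54.5] 79.5 [164. 167. 162.]
top bench_pad 0.72 268 [0.4813 0.2335 0.0075] rect [482.  234.5] [23.6 83.5] 86.4 [220. 222. 221.]
top bench_pad 0.71 7934 [0.4963 0.1442 0.003 ] rect [509.4 150.3] [303.2 231.2] 84.0 [162. 170. 179.]
```

```bash
python3 -m handwheel '[[0,0,0,-5.15,0,0,0.085],[0,0,0,-5.15,0,0,0.085],[0,0,0,-5.16,0,0,0.085]]'; python3 -m handwheel '[[0,-0.03,0.023,0,0,0,0.085],[0,-0.03,0.023,0,0,0,0.085],[0,-0.03,0.023,0,0,0,0.085],[0,-0.03,0.023,0,0,0,0.085],[0,-0.03,0.023,0,0,0,0.085]]'; python3 -c "
from h import *
i=bot.camera_info('wrist');R=np.array(i['R']);s=bot.read_state();c=-R.T@np.array(i['t']);O=np.array(s['orientation'])
print('cam in tool',O.T@(c-s['tool_pos']),'cam axes in tool',O.T@R.T)"
```

```text
clock: 1.45
tool_pos: [0.1732, 0.6265, 0.2503]
orientation: [[0.0, -0.005, 1.0], [0.0, 1.0, 0.005], [-1.0, 0.0, 0.0]]
contact_force: [-0.4, 0.3, 0.7]
width: 0.0852
clock: 1.87
tool_pos: [0.2891, 0.4751, 0.2504]
orientation: [[0.0, -0.0, 1.0], [0.0, 1.0, 0.0], [-1.0, 0.0, 0.0]]
contact_force: [0.3, 0.4, 0.8]
width: 0.0847
cam in tool [-0.12378514 -0.00034013 -0.07154065] cam axes in tool [[-2.10964524e-05 -2.83715731e-01  9.58908433e-01]
 [ 9.99999589e-01 -8.75015573e-04 -2.36893567e-04]
 [ 9.06270244e-04  9.58908034e-01  2.83715633e-01]]
```

```bash
python3 -m handwheel '[[0,-0.03,0.024,0,0,0,0.05],[0,-0.03,0.024,0,0,0,0.05],[0,-0.03,0.024,0,0,0,0.05],[0,-0.03,0.024,0,0,0,0.05],[0,-0.03,0.024,0,0,0,0.05]]'; python3 -m handwheel '[[0.02,-0.03,0.024,0,0,0,0.04],[0.02,-0.03,0.024,0,0,0,0.04],[0.02,-0.0315,0.025,0,0,0,0.04],[0.02,0,0,0,0,0,0.04],[0.02,0,0,0,0,0,0.04]]';  python3 -m handwheel '[[0,0,0,0,0,0,0.04],[0,0,0,0,0,0,0.04],[0,0,0,0,0,0,0.04]]'
python3 - <<'E'
from h import *
np.set_printoptions(precision=4,suppress=True)
s=bot.read_state(); i=bot.camera_info('wrist'); p,d=bot.camera('wrist'); save('w1.png',p)
print(s['tool_pos'],s['contact_force'])
for o in bot.trace('cassette_1','wrist'):
    X,u,v=world('wrist',d,o['mask'].astype(bool),i); X=X[(X[:,2]>.004)&(X[:,2]<.011)]
    if len(X)<20: continue
    r=cv2.minAreaRect(X[:,:2].astype(np.float32)*1000)
    c=np.cov(X[:,:2].T); w,V=np.linalg.eigh(c)
    print(o['confidence'],len(X),np.median(X,0),r,'axis',np.degrees(np.arctan2(*(V[::-1,1]*np.sign(V[0,1])))),u.min(),u.max(),v.min(),v.max())
E
```

```text
clock: 2.28
tool_pos: [0.4092, 0.325, 0.2506]
orientation: [[0.001, -0.0, 1.0], [0.0, 1.0, 0.0], [-1.0, 0.0, 0.001]]
contact_force: [0.3, 0.7, 0.6]
width: 0.0498
clock: 2.7
tool_pos: [0.4799, 0.2364, 0.1526]
orientation: [[0.002, 0.006, 1.0], [-0.001, 1.0, -0.006], [-1.0, -0.001, 0.002]]
contact_force: [0.7, 1.2, 0.8]
width: 0.0401
clock: 2.95
tool_pos: [0.4779, 0.2404, 0.1542]
orientation: [[0.001, -0.001, 1.0], [0.001, 1.0, 0.001], [-1.0, 0.001, 0.001]]
contact_force: [0.9, 1.2, 0.0]
width: 0.0403
[0.4779 0.2404 0.1542] [0.9319 1.162  0.0399]
0.67 2292 [0.4596 0.0705 0.0068] ((462.16455078125, 69.34121704101562), (21.72262954711914, 85.70426940917969), 75.85267639160156) axis -14.202922953757406 53 84 112 207
0.66 2005 [0.4782 0.2347 0.0069] ((481.6041564941406, 234.67913818359375), (19.923276901245117, 85.56830596923828), 89.15180969238281) axis -0.8218427126188093 240 265 135 226
0.65 2242 [0.4573 0.1557 0.0068] ((460.0788879394531, 154.97032165527344), (21.057430267333984, 85.52313995361328), 78.69317626953125) axis -11.177243745025592 148 180 109 205
```

View pics/w1.png

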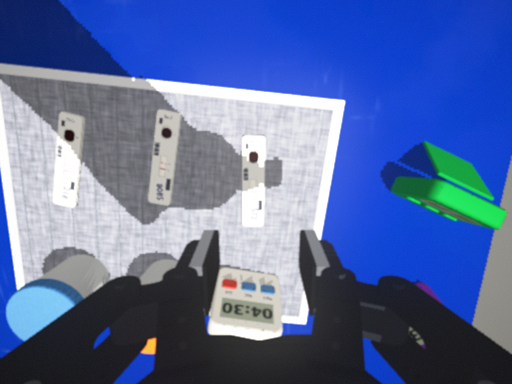

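The due cassette (px 253,180) sits directly in line with the white timer (245,300). It measures (0.4816, 0.2345), yaw −0.8°, face at 7 mm, which matches the other views. Descending.

```bash
python3 -m handwheel '[[0.025,-0.003,0.002,0.8,0,0,0.03],[0.03,-0.003,0.002,0,0,0,0.03],[0.03,0,0,0,0,0,0.03],[0.02,0,0,0,0,0,0.03],[0,0,0,0,0,0,0.03]]'; python3 -m handwheel '[[0.01,0,0,0,0,0,0.03],[0.01,0,0,0,0,0,0.03],[0,0,0,0,0,0,0.03],[0,0,0,0,0,0,0.03]]'
python3 - <<'E'
from h import *
i=bot.camera_info('wrist'); p,d=bot.camera('wrist'); save('w2.png',p)
s=bot.read_state(); O=np.array(s['orientation'])
X,u,v=world('wrist',d,None,i); T=(X-s['tool_pos'])@O
m=(abs(T[:,2])<.013)&(abs(abs(T[:,1])-.025)<.015)&(X[:,2]>.009)
print(m.sum(),[ (T[m&(np.sign(T[:,1])==g)][:,0].max(),np.percentile(T[m&(np.sign(T[:,1])==g)],[2,50,98],axis=0).round(4).tolist()) for g in(-1,1) if (m&(np.sign(T[:,1])==g)).any()])
E
```

```text
clock: 3.47
tool_pos: [0.4797, 0.2331, 0.0459]
orientation: [[-0.004, 0.013, 1.0], [-0.002, 1.0, -0.013], [-1.0, -0.002, -0.004]]
contact_force: [-0.7, 0.1, 0.1]
width: 0.0301
clock: 3.8
tool_pos: [0.4818, 0.2338, 0.0287]
orientation: [[0.001, 0.014, 1.0], [0.0, 1.0, -0.014], [-1.0, 0.0, 0.001]]
contact_force: [-0.3, -0.0, 0.0]
width: 0.03
11402 [(np.float64(0.018562184557233827), [[-0.0666, -0.0397, -0.0122], [-0.0332, -0.0264, -0.0071], [0.0115, -0.0108, 0.0111]]), (np.float64(0.01962061875057303), [[-0.0666, 0.0143, -0.0123], [-0.0341, 0.0271, -0.0068], [0.0112, 0.0397, 0.0113]])]
```

View pics/w2.png

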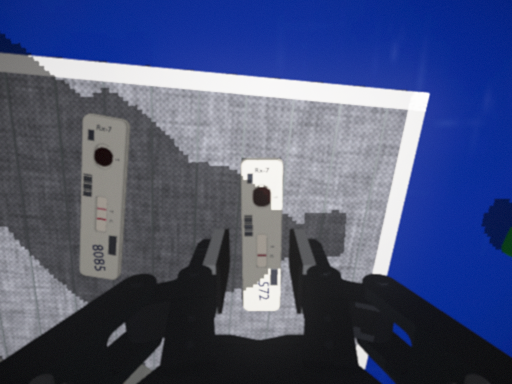

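The fingers straddle the due cassette (px 262,235) evenly. I lower the last few millimetres and watch the force.

```bash
python3 -m handwheel '[[0.004,0,0,0,0,0,0.026],[0.003,0,0,0,0,0,0.026],[0,0,0,0,0,0,0.026],[0,0,0,0,0,0,0.026]]';python3 -m handwheel '[[0.0015,0,0,0,0,0,0.026],[0,0,0,0,0,0,0.026],[0,0,0,0,0,0,0.026]]'
```

```text
clock: 4.18
tool_pos: [0.4815, 0.2335, 0.0212]
orientation: [[-0.0, 0.014, 1.0], [-0.0, 1.0, -0.014], [-1.0, -0.0, -0.0]]
contact_force: [0.4, 0.0, -0.0]
width: 0.0262
clock: 4.43
tool_pos: [0.4816, 0.2336, 0.0209]
orientation: [[0.0, 0.014, 1.0], [0.0, 1.0, -0.014], [-1.0, 0.0, 0.0]]
contact_force: [-1.9, -1.0, 11.0]
width: 0.0263
```

Contact with the pad came at z = 0.0209, so I back off about 1 mm and grip.

```bash
python3 -m handwheel '[[-0.002,0,0,0,0,0,0.026],[0,0,0,0,0,0,0.026]]';python3 -m handwheel '[[0,0,0,0,0,0,0.018],[0,0,0,0,0,0,0.01],[0,0,0,0,0,0,0.01],[0,0,0,0,0,0,0.01],[0,0,0,0,0,0,0.01]]'
```

```text
clock: 4.6
tool_pos: [0.4819, 0.2337, 0.0222]
orientation: [[0.001, 0.014, 1.0], [0.0, 1.0, -0.014], [-1.0, 0.0, 0.001]]
contact_force: [-0.0, -0.3, -0.4]
width: 0.0263
clock: 5.02
tool_pos: [0.4818, 0.2337, 0.0223]
orientation: [[0.001, 0.014, 1.0], [0.0, 1.0, -0.014], [-1.0, 0.0, 0.001]]
contact_force: [-0.8, -0.4, 7.0]
width: 0.0184
```

```bash
python3 -m handwheel '[[-0.0005,0,0,0,0,0,0.01],[0,0,0,0,0,0,0.01],[0,0,0,0,0,0,0.01]]';python3 -m handwheel '[[-0.015,0,0,0,0,0,0.01],[-0.015,0,0,0,0,0,0.01],[0,0,0,0,0,0,0.01],[0,0,0,0,0,0,0.01]]'
python3 - <<'E'
from h import *
p,d=bot.camera('wrist'); save('w3.png',p)
E
```

```text
clock: 5.27
tool_pos: [0.4817, 0.2336, 0.0223]
orientation: [[0.0, 0.014, 1.0], [0.0, 1.0, -0.014], [-1.0, 0.0, 0.0]]
contact_force: [-0.3, -0.3, 3.8]
width: 0.0185
clock: 5.6
tool_pos: [0.4819, 0.2337, 0.0525]
orientation: [[0.001, 0.014, 1.0], [0.001, 1.0, -0.014], [-1.0, 0.001, 0.001]]
contact_force: [1.1, 0.6, 0.2]
width: 0.0182
```

View pics/w3.png

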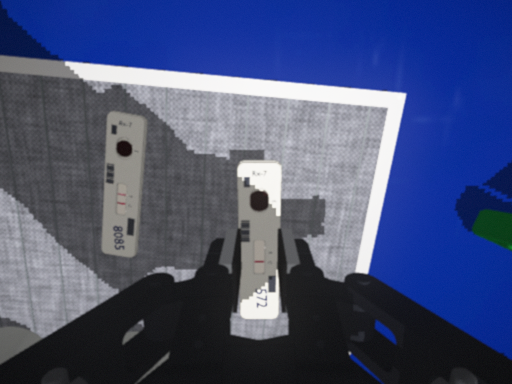

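Cassette 1 is gripped and lifted, centred between the fingers (px 260,240). I move up and over to a spot beside the reader for a close look.

```bash
python3 -m handwheel '[[-0.035,0,0,0,0,0,0.01],[-0.04,0,0,0,0,0,0.01],[-0.035,-0.02,0,0,0,0,0.01],[-0.03,-0.03,0,0,0,0,0.01],[-0.03,-0.03,0,0,0,0,0.01]]';python3 -m handwheel '[[-0.02,-0.035,0.005,0,0,0,0.01],[0,-0.04,0.005,0,0,0,0.01],[0,-0.04,0.01,0,0,0,0.01],[0,-0.04,0.01,0,0,0,0.01],[0,-0.04,0.01,0,0,0,0.01]]'
python3 -m handwheel '[[0,-0.04,0,0,0,0,0.01],[0,-0.035,0,0,0,0,0.01],[0,0,0,0,0,0,0.01],[0,0,0,0,0,0,0.01],[0,0,0,0,0,0,0.01]]'
cat > r.py <<'E'
from h import *
import sys
np.set_printoptions(precision=4,suppress=True)
i=bot.camera_info('wrist'); s=bot.read_state(); p,d=bot.camera('wrist'); save(sys.argv[1],p)
O=np.array(s['orientation']); print(s['tool_pos'],s['contact_force'],O.tolist())
X,u,v=world('wrist',d,None,i); T=(X-s['tool_pos'])@O
np.savez('last.npz',p=p,d=d,X=X,u=u,v=v,T=T)
bright=p[v,u].min(1)>90
m=(T[:,0]>.008)&(T[:,0]<.03)&(abs(T[:,1])<.009)&(abs(T[:,2])<.06)
C=T[m]; A=np.c_[C[:,1:],np.ones(len(C))]; w=np.ones(len(C),bool)
for _ in range(5):
    k=np.linalg.lstsq(A[w],C[w,0],rcond=None)[0]; e=C[:,0]-A@k; w=abs(e)<.0025
print('cassette face in tool: x=%.4f slopes y,z'%k[2],np.degrees(np.arctan(k[:2])),w.sum(),C[w].min(0),C[w].max(0))
mm=(abs(T[:,0]-.016)<.006)&(abs(T[:,1])<.02)&(abs(T[:,2])<.06)&bright
print('cass rect',cv2.minAreaRect(T[mm][:,1:].astype(np.float32)*1000))
for n in ['read_face']: print(n,[(np.round(o['point'],4).tolist(),o['confidence']) for o in bot.place_of(n,'wrist')])
for o in bot.trace('read_bar','wrist'):
    M=o['mask'].astype(bool); vv,uu=np.nonzero(M); print('bar mask',o['confidence'],M.sum(),uu.min(),uu.max(),vv.min(),vv.max())
    np.save('bar.npy',M)
    break
E
python3 r.py w4.png
```

```text
clock: 6.07
tool_pos: [0.4799, 0.1544, 0.2218]
orientation: [[-0.001, 0.011, 1.0], [-0.0, 1.0, -0.011], [-1.0, -0.0, -0.001]]
contact_force: [1.4, -0.2, -0.7]
width: 0.0181
clock: 6.48
tool_pos: [0.5174, -0.0428, 0.2405]
orientation: [[-0.001, 0.014, 1.0], [0.0, 1.0, -0.014], [-1.0, 0.0, -0.001]]
contact_force: [-0.2, -0.3, -0.0]
width: 0.0181
clock: 6.9
tool_pos: [0.5162, -0.1153, 0.2402]
orientation: [[-0.002, 0.014, 1.0], [0.001, 1.0, -0.014], [-1.0, 0.001, -0.002]]
contact_force: [-0.2, 0.5, -0.3]
width: 0.0178
[ 0.5162 -0.1153  0.2402] [-0.207   0.4862 -0.2969] [[-0.0017481055322612663, 0.014122042825703972, 0.9998987508910477], [0.0011211671784875934, 0.9998996779070979, -0.014120095801382586], [-0.9999978435532778, 0.0010963702437233366, -0.0017637633295652028]]
cassette face in tool: x=0.0155 slopes y,z [-0.0976  0.0007] 5691 [ 0.0131 -0.009  -0.043 ] [0.018  0.009  0.0433]
cass rect ((0.6759519577026367, -0.38189697265625), (86.48216247558594, 30.378520965576172), 84.15857696533203)
read_face [([0.5689, -0.2635, 0.0913], 0.7), ([0.5778, 0.0632, 0.0026], 0.31)]
bar mask 0.6 2359 96 129 191 285
```

View pics/w4.png

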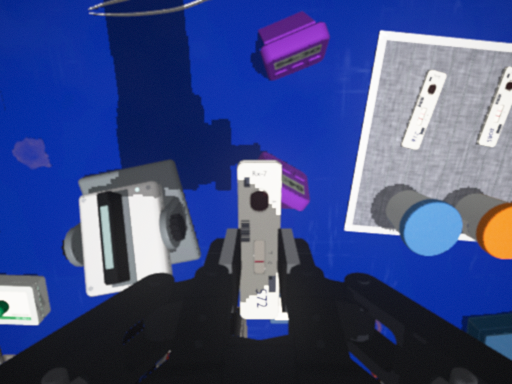

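The reader's bar shows at px (97–128, 191–285). The cassette is level and centred in the grip, with its underside 20.5 mm ahead of the TCP. Now I fit the bar and head planes.

```bash
cat > fit.py <<'E'
from h import *
np.set_printoptions(precision=4,suppress=True)
z=np.load('last.npz'); X,u,v,p=z['X'],z['u'],z['v'],z['p']; M=np.load('bar.npy')
rng=np.random.default_rng(0)
def plane(P,tol):
    best=None
    for _ in range(800):
        a,b,c=P[rng.choice(len(P),3,False)]; n=np.cross(b-a,c-a); l=np.linalg.norm(n)
        if l<1e-6: continue
        n/=l; n*=np.sign(n[2])
        if n[2]<.8: continue
        w=abs((P-a)@n)<tol
        if best is None or w.sum()>best.sum(): best=w
    for _ in range(4):
        c=P[best].mean(0); n=np.linalg.svd(P[best]-c)[2][2]; n*=np.sign(n[2]); best=abs((P-c)@n)<tol
    return n,c,best
def rep(name,P,tol):
    n,c,w=plane(P,tol); up=-np.array([n[0],n[1]])
    print(name,len(P),w.sum(),'n',n,'tilt %.2f uphill yaw %.2f'%(np.degrees(np.arccos(n[2])),np.degrees(np.arctan2(up[1],up[0]))),'c',c,'rms',((P-c)@n)[w].std())
    return n,c,w
near=(abs(X[:,0]-.573)<.09)&(abs(X[:,1]+.262)<.08)
B=M[v,u]&near
n,c,w=rep('bar',X[B],.0015)
H=near&(X[:,2]>.035)&(p[v,u].min(1)>120)&~M[v,u]
nh,ch,wh=rep('head',X[H],.0015)
n0=nh
print('bar c height over head',(c-ch)@nh)
S=near&(abs((X-ch)@nh-24e-3)<.004)
P=X[S]; xu=-np.array([nh[0],nh[1],0]); xu-=xu@nh*nh; xu/=np.linalg.norm(xu); yv=np.cross(nh,xu)
Q=np.c_[(P-ch)@xu,(P-ch)@yv].astype(np.float32)*1000
(cx,cy),sz,a=cv2.minAreaRect(Q); print('rect in head plane',len(P),cx,cy,sz,a)
h=np.median((P-ch)@nh); C=ch+xu*cx/1e3+yv*cy/1e3+nh*h; print('h',h,'bar centre',C)
q=Q[:,1]; print('y pct',np.percentile(Q[:,1],[1,50,99]),'x pct',np.percentile(Q[:,0],[1,99]))
n2,c2,w2=rep('bar top all',P,.0015)
# bar long axis from minAreaRect edges
bx=cv2.boxPoints(((cx,cy),sz,a)); e=max((bx[1]-bx[0],bx[2]-bx[1]),key=np.linalg.norm); e/=np.linalg.norm(e); e*=np.sign(e[0]); L=xu*e[0]+yv*e[1]; print('bar axis',L,'yaw',np.degrees(np.arctan2(L[1],L[0])),'elev',np.degrees(np.arcsin(L[2])))
E
python3 fit.py
```

```text
bar 2351 1278 n [-0.4371 -0.083   0.8956] tilt 26.42 uphill yaw 10.76 c [ 0.5722 -0.2624  0.0921] rms 0.0006453153242369391
head 5722 4508 n [-0.4378 -0.0842  0.8951] tilt 26.47 uphill yaw 10.89 c [ 0.5819 -0.2572  0.0705] rms 0.0006960096932079257
bar c height over head 0.024036027028316247
rect in head plane 1485 -0.9006462097167969 -3.353574275970459 (15.349310874938965, 89.88735961914062) 89.83052062988281
h 0.02395433653325008 bar centre [ 0.5713 -0.2627  0.0915]
y pct [-10.5288  -2.4564   3.8478] x pct [-44.2477  43.0852]
bar top all 1485 1291 n [-0.4371 -0.0827  0.8956] tilt 26.41 uphill yaw 10.71 c [ 0.5724 -0.2624  0.0922] rms 0.0006468074696043441
bar axis [0.8796 0.1662 0.4458] yaw 10.703072204928288 elev 26.47473452349044
```

Both planes agree: slope 26.45°, yaw 10.8°, and bar centre (0.571, −0.263, 0.091), which fits the 90 mm given. Turning the tool: yaw +11.6°, pitch −26.4°.

```bash
python3 -m handwheel '[[0,0,0,-5.8,0,0,0.01],[0,0,0,-5.8,0,0,0.01],[0,0,0,0,-6.6,0,0.01],[0,0,0,0,-6.6,0,0.01],[0,0,0,0,-6.6,0,0.01]]';python3 -m handwheel '[[0,0,0,0,-6.6,0,0.01],[0,0,0,0,0,0,0.01],[0,0,0,0,0,0,0.01],[0,0,0,0,0,0,0.01]]'
cat > go.py <<'E'
from h import *
import sys
np.set_printoptions(precision=4,suppress=True)
s=bot.read_state();O=np.array(s['orientation']);C=np.array([.5713,-.2627,.091])
n=np.array([-.4374,-.0836,.8954]);xu=np.array([.8796,.1666,.4452]);xu-=xu@n*n;xu/=np.linalg.norm(xu);y=np.cross(n,xu)
T=np.c_[-n,-y,xu]; T[:,1]=np.cross(xu,-n)
from scipy.spatial.transform import Rotation as Rn
print('rot err (tool, deg)',Rn.from_matrix(O.T@T).as_rotvec(degrees=True))
for h in (.06,.02,0): print(h,'shift tool',O.T@(C+n*(.0205+h)-s['tool_pos']))
E
python3 go.py
```

```text
clock: 7.47
tool_pos: [0.5176, -0.1143, 0.242]
orientation: [[0.339, -0.191, 0.921], [0.063, 0.982, 0.18], [-0.939, -0.003, 0.344]]
contact_force: [1.1, 1.3, -1.2]
width: 0.0181
clock: 7.8
tool_pos: [0.5172, -0.1087, 0.2409]
orientation: [[0.355, -0.199, 0.913], [0.088, 0.98, 0.18], [-0.931, 0.016, 0.365]]
contact_force: [-0.2, 0.2, -0.3]
width: 0.018
rot err (tool, deg) [ 0.3192 -5.0184 -1.1225]
0.06 shift tool [ 0.065  -0.1625 -0.0401]
0.02 shift tool [ 0.1048 -0.1633 -0.0366]
0 shift tool [ 0.1248 -0.1637 -0.0348]
```

```bash
python3 -m handwheel '[[0,-0.03,0,0.3,-2.5,-0.5,0.01],[0,-0.03,0,0,-2.5,-0.5,0.01],[0,-0.03,0,0,0,0,0.01],[0,-0.03,0,0,0,0,0.01],[0,-0.03,0,0,0,0,0.01]]';python3 -m handwheel '[[0,0,0,0,0,0,0.01],[0,0,0,0,0,0,0.01],[0,0,0,0,0,0,0.01]]';python3 go.py
```

```text
clock: 8.22
tool_pos: [0.5457, -0.2576, 0.2393]
orientation: [[0.436, -0.188, 0.88], [0.086, 0.982, 0.167], [-0.896, 0.003, 0.444]]
contact_force: [0.6, -0.1, 0.8]
width: 0.0177
clock: 8.47
tool_pos: [0.545, -0.2553, 0.239]
orientation: [[0.435, -0.188, 0.88], [0.087, 0.982, 0.167], [-0.896, 0.004, 0.444]]
contact_force: [0.2, 0.9, 0.0]
width: 0.0179
rot err (tool, deg) [-0.0098 -0.0818 -0.2281]
0.06 shift tool [ 0.0629 -0.0125 -0.0439]
0.02 shift tool [ 0.1029 -0.0127 -0.0438]
0 shift tool [ 0.1229 -0.0128 -0.0438]
```

```bash
python3 -m handwheel '[[0.02,-0.0065,-0.022,0,0,-0.2,0.01],[0.02,-0.0065,-0.022,0,0,0,0.01],[0.025,0,0,0,0,0,0.01],[0.025,0,0,0,0,0,0.01],[0,0,0,0,0,0,0.01]]';python3 -m handwheel '[[0,0,0,0,0,0,0.01],[0,0,0,0,0,0,0.01]]';python3 go.py; python3 r.py w5.png
python3 - <<'E'
from h import *
p,d=bot.camera('scene'); c=cv2.resize(p[190:310,340:460],None,fx=5,fy=5,interpolation=cv2.INTER_CUBIC); q=cv2.imread('pics/w5.png'); save('s5.png',c)
E
```

```text
clock: 8.88
tool_pos: [0.5544, -0.2716, 0.1483]
orientation: [[0.418, -0.193, 0.888], [0.098, 0.981, 0.167], [-0.903, 0.018, 0.429]]
contact_force: [-0.3, 0.3, -0.0]
width: 0.0178
clock: 9.05
tool_pos: [0.5527, -0.273, 0.1512]
orientation: [[0.42, -0.192, 0.887], [0.096, 0.981, 0.167], [-0.902, 0.014, 0.431]]
contact_force: [0.1, -0.4, 0.1]
width: 0.018
rot err (tool, deg) [-0.055  -0.9173 -0.8538]
0.06 shift tool [-0.0173  0.0068 -0.009 ]
0.02 shift tool [ 0.0227  0.0062 -0.0084]
0 shift tool [ 0.0427  0.0059 -0.0081]
[ 0.5527 -0.273   0.1512] [ 0.0632 -0.4308  0.0687] [[0.42042797763760864, -0.1919645731026458, 0.8867862867078344], [0.09555857382461033, 0.9812950466937477, 0.16711849180423463], [-0.9022798205590974, 0.014478743309921, 0.4309077527777939]]
cassette face in tool: x=0.0158 slopes y,z [-0.0676 -0.0002] 5679 [ 0.0135 -0.009  -0.0432] [0.0182 0.009  0.0433]
cass rect ((-1.2165489196777344, -0.26248931884765625), (31.108413696289062, 86.41572570800781), 2.8211746215820312)
read_face []
bar mask 0.68 750 257 282 128 160
```

View pics/w5.png

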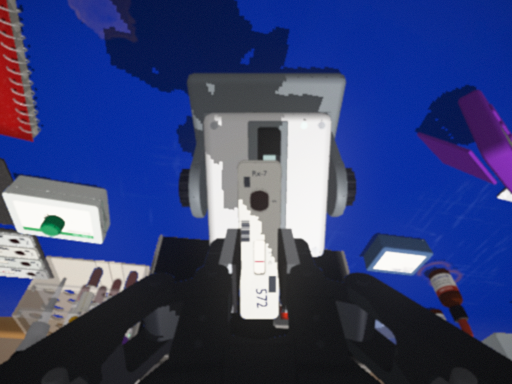

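View pics/s5.png

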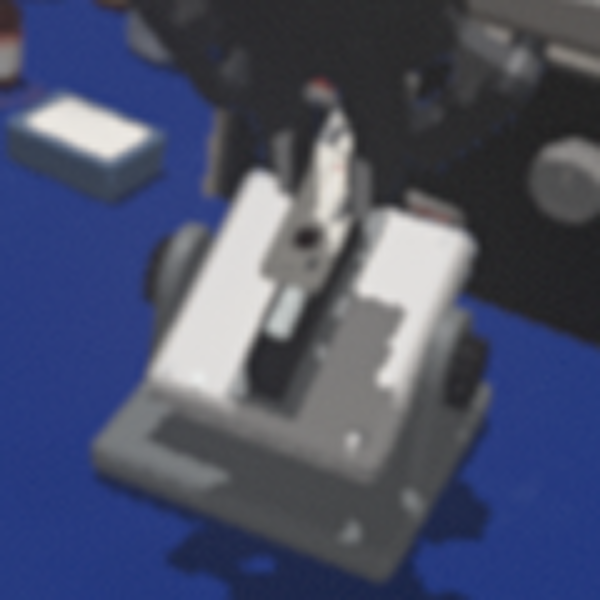

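The wrist view puts the bar's near end at px (268,143), with the cassette (260,240) too far uphill and slightly left. That agrees with the computed correction.

```bash
python3 -m handwheel '[[0.01,0.006,-0.008,0,-0.9,-0.85,0.01],[0.01,0,0,0,0,0,0.01],[0,0,0,0,0,0,0.01],[0,0,0,0,0,0,0.01],[0,0,0,0,0,0,0.01]]';python3 go.py; python3 r.py w6.png
python3 - <<'E'
# re-measure head plane and visible bar edges from here, in tool axes
from h import *
np.set_printoptions(precision=4,suppress=True)
exec(open('fit.py').read().split("near=")[0].split("z=np.load")[0])
z=np.load('last.npz');X,u,v,p,T=[z[k] for k in('X','u','v','p','T')];rng=np.random.default_rng(0)
src=open('fit.py').read(); exec(src[src.index('def plane'):src.index('near=')])
near=(abs(X[:,0]-.573)<.09)&(abs(X[:,1]+.262)<.08)&(X[:,2]>.035)
H=near&(p[v,u].min(1)>110)&(abs(T[:,1])>.02)
n,c,w=rep('head',X[H],.0015)
O=np.array(bot.read_state()['orientation']); print('head n in tool',O.T@n)
hh=(X-c)@n
S=near&(abs(hh-.024)<.0025)&(T[:,2]<-.04)
t=T[S]; print(len(t),'bar y range',np.percentile(t[:,1],[1,5,50,95,99]),'z min',np.percentile(t[:,2],[1,2]),'x',np.median(t[:,0]))
E
```

```text
clock: 9.67
tool_pos: [0.5592, -0.2756, 0.1416]
orientation: [[0.416, -0.189, 0.89], [0.098, 0.982, 0.163], [-0.904, 0.019, 0.426]]
contact_force: [-1.5, -0.2, 0.7]
width: 0.018
rot err (tool, deg) [-0.347  -1.1974 -1.0171]
0.06 shift tool [-0.0284  0.0108 -0.0104]
0.02 shift tool [ 0.0116  0.0101 -0.0095]
0 shift tool [ 0.0316  0.0098 -0.0091]
[ 0.5592 -0.2756  0.1416] [-1.4562 -0.2214  0.6677] [[0.4155694692774576, -0.1886329020253699, 0.8897862914643826], [0.09759423840558706, 0.9818584276299406, 0.1625711927805591], [-0.9043104449438174, 0.01927839115557786, 0.4264398700871753]]
cassette face in tool: x=0.0158 slopes y,z [-0.0947 -0.0252] 5686 [ 0.0135 -0.009  -0.0433] [0.0183 0.009  0.0433]
cass rect ((2.6710052490234375, -0.7471809387207031), (86.76238250732422, 35.67964553833008), 83.69894409179688)
read_face []
bar mask 0.6 1247 262 287 128 228
head 9781 7863 n [-0.4376 -0.0847  0.8952] tilt 26.47 uphill yaw 10.96 c [ 0.5721 -0.253   0.0659] rms 0.0006582477415659412
head n in tool [-0.9996  0.0163 -0.0212]
568 bar y range [0.0024 0.0029 0.0089 0.015  0.0155] z min [-0.0533 -0.053 ] x 0.05240824103703107
```

The arm drifted the wrong way, so I suspect a joint limit.

```bash
python3 -c "
from h import *
np.set_printoptions(precision=2,suppress=True)
s=bot.read_state();lim=np.array([[-175.42, 175.42], [-21.48, 121.26], [-71.46, 75.88], [10.55, 141.38], [-63.04, 243.04], [13.31, 113.54], [-168.57, 168.57]])
q=s['joint_pos'];print(q,s['qvel'],s['joint_torque']);print(q-lim[:,0]);print(lim[:,1]-q)"
```

```text
[ 43.64  38.42 -15.87 113.96 -37.28  13.37 168.51] [ 0.13 -0.09 -0.02  0.04 -0.01  0.03 -0.  ] [ -0.03 -50.53  -3.93 -12.37  -0.46  -0.31  -0.  ]
[219.06  59.9   55.59 103.41  25.76   0.06 337.08]
[131.78  82.84  91.75  27.42 280.32 100.17   0.06]
```

Joints 6 and 7 are both at their limits. Turning the tool half round about x frees joint 7 and keeps the same grasp. I back off, level out and make the half turn.

```bash
python3 -m handwheel '[[-0.03,0,0,0,0,0,0.01],[-0.04,0,0,0,0,0,0.01],[-0.04,0,0,0,6.5,0,0.01],[0,0,0,0,6.5,0,0.01],[0,0,0,0,6.5,0,0.01]]'; python3 -m handwheel '[[0,0,0,0,6.5,0,0.01],[0,0,0,7,0,0,0.01],[0,0,0,7,0,0,0.01],[0,0,0,7,0,0,0.01],[0,0,0,7,0,0,0.01]]'; python3 -c "
from h import *
s=bot.read_state();print(np.round(s['joint_pos'],1))"
```

```text
clock: 10.23
tool_pos: [0.5164, -0.2888, 0.237]
orientation: [[0.118, -0.185, 0.976], [0.037, 0.983, 0.182], [-0.992, 0.015, 0.123]]
contact_force: [0.9, 0.7, -1.1]
width: 0.0182
clock: 10.65
tool_pos: [0.518, -0.2845, 0.2329]
orientation: [[0.007, 0.296, 0.955], [0.023, 0.955, -0.296], [-1.0, 0.024, 0.0]]
contact_force: [0.6, -0.1, -0.5]
width: 0.018
[ 13.   33.9  21.9  98.  -17.1  51.7 115.2]
```

```bash
R='x'; python3 -m handwheel '[[0,0,0,7.1,0,0,0.01],[0,0,0,7.1,0,0,0.01],[0,0,0,7.1,0,0,0.01],[0,0,0,7.1,0,0,0.01],[0,0,0,7.1,0,0,0.01]]' >/dev/null; python3 -m handwheel '[[0,0,0,7.1,0,0,0.01],[0,0,0,7.1,0,0,0.01],[0,0,0,7.1,0,0,0.01],[0,0,0,7.1,0,0,0.01],[0,0,0,7.1,0,0,0.01]]' >/dev/null; python3 -m handwheel '[[0,0,0,7.1,0,0,0.01],[0,0,0,7.1,0,0,0.01],[0,0,0,7.1,0,0,0.01],[0,0,0,7.1,0,0,0.01],[0,0,0,7.1,0,0,0.01]]' >/dev/null; python3 -m handwheel '[[0,0,0,7.1,0,0,0.01],[0,0,0,7.1,0,0,0.01],[0,0,0,7.1,0,0,0.01],[0,0,0,7.1,0,0,0.01],[0,0,0,7.1,0,0,0.01]]'
sed -i 's/^T=.*/T=np.c_[-n,y,-xu]; T[:,1]=np.cross(-xu,-n)/' go.py
echo "print('j',np.round(s['joint_pos'],1),s['clock'],s['contact_force'],s['width'])" >> go.py; python3 go.py
```

```text
clock: 12.32
tool_pos: [0.518, -0.2845, 0.2329]
orientation: [[0.007, 0.354, -0.935], [0.023, -0.935, -0.354], [-1.0, -0.019, -0.015]]
contact_force: [-0.6, 0.4, -1.0]
width: 0.0179
rot err (tool, deg) [ 9.5466 25.6056  3.4096]
0.06 shift tool [ 0.0703 -0.0064 -0.0212]
0.02 shift tool [ 0.1063 -0.0026 -0.0382]
0 shift tool [ 0.1243 -0.0008 -0.0467]
j [ -6.6  45.9  60.9  98.6 -45.6  64.4  -0.2] 12.3167 [-0.5583  0.3853 -1.0019] 0.01794458841792762
```

```bash
python3 -m handwheel '[[0,0,0,2.4,6.4,0.85,0.01],[0,0,0,2.4,6.4,0.85,0.01],[0,0,0,2.4,6.4,0.85,0.01],[0,0,0,2.4,6.4,0.85,0.01],[0,0,0,0,0,0,0.01]]'; python3 -m handwheel '[[0,0,0,0,0,0,0.01],[0,0,0,0,0,0,0.01]]';python3 go.py
```

```text
clock: 12.73
tool_pos: [0.5142, -0.2848, 0.2262]
orientation: [[0.376, 0.211, -0.903], [0.097, -0.977, -0.188], [-0.922, -0.017, -0.387]]
contact_force: [-0.2, 1.0, -1.2]
width: 0.0179
clock: 12.9
tool_pos: [0.5173, -0.2877, 0.2278]
orientation: [[0.374, 0.213, -0.903], [0.088, -0.977, -0.194], [-0.923, -0.007, -0.384]]
contact_force: [1.0, -0.2, -0.2]
width: 0.0182
rot err (tool, deg) [1.2592 3.846  0.9457]
0.06 shift tool [ 0.0684 -0.0135  0.0044]
0.02 shift tool [ 0.1083 -0.0128  0.0017]
0 shift tool [ 0.1283 -0.0124  0.0003]
j [  9.5  33.3  39.6 113.5 -63.   44.7  12.9] 12.9 [ 1.0457 -0.1537 -0.1926] 0.018181644472564207
```

```bash
python3 -m handwheel '[[0,0,0,0.6,1.9,0.5,0.01],[0,0,0,0.6,1.9,0.5,0.01],[0.02,-0.006,0,0,0,0,0.01],[0.02,-0.006,0,0,0,0,0.01],[0,0,0,0,0,0,0.01]]'; python3 -m handwheel '[[0,0,0,0,0,0,0.01],[0,0,0,0,0,0,0.01]]';python3 go.py
```

```text
clock: 13.32
tool_pos: [0.5336, -0.2665, 0.1883]
orientation: [[0.433, 0.195, -0.88], [0.093, -0.981, -0.171], [-0.896, -0.008, -0.443]]
contact_force: [-0.4, 1.0, -0.2]
width: 0.0177
clock: 13.48
tool_pos: [0.5318, -0.2729, 0.1909]
orientation: [[0.435, 0.187, -0.881], [0.082, -0.982, -0.168], [-0.897, 0.001, -0.443]]
contact_force: [0.2, -0.2, 0.2]
width: 0.0179
rot err (tool, deg) [ 0.0448  0.1721 -0.0619]
0.06 shift tool [ 0.0271 -0.0027  0.008 ]
0.02 shift tool [ 0.0671 -0.0027  0.0079]
0 shift tool [ 0.0871 -0.0027  0.0078]
j [ 29.6  31.5   7.  117.4 -62.9  25.   12.5] 13.4833 [ 0.1839 -0.1856  0.1628] 0.01787602763556767
```

```bash
python3 -m handwheel '[[0.015,-0.0015,0.004,0,0.2,0,0.01],[0.015,-0.0015,0.004,0,0,0,0.01],[0,0,0,0,0,0,0.01],[0,0,0,0,0,0,0.01]]'; python3 go.py;python3 -m handwheel '[[0.015,0,0,0,0,0,0.01],[0.01,0,0,0,0,0,0.01],[0,0,0,0,0,0,0.01],[0,0,0,0,0,0,0.01]]'; python3 go.py
```

```text
clock: 13.82
tool_pos: [0.5368, -0.2682, 0.1603]
orientation: [[0.438, 0.186, -0.879], [0.084, -0.982, -0.166], [-0.895, -0.001, -0.446]]
contact_force: [-0.5, -1.0, 0.5]
width: 0.0183
rot err (tool, deg) [-0.0188 -0.0423  0.0403]
0.06 shift tool [-0.0029  0.0011 -0.0004]
0.02 shift tool [ 0.0371  0.0011 -0.0004]
0 shift tool [ 0.0571  0.0011 -0.0003]
j [ 37.8  34.6  -5.7 118.3 -62.9  16.9  13.6] 13.8167 [-0.5117 -0.9856  0.4614] 0.01832687192987927
clock: 14.15
tool_pos: [0.5491, -0.2664, 0.1399]
orientation: [[0.436, 0.189, -0.88], [0.087, -0.982, -0.168], [-0.896, -0.003, -0.445]]
contact_force: [-0.7, 0.4, 0.2]
width: 0.0181
rot err (tool, deg) [0.0607 0.0307 0.1916]
0.06 shift tool [-0.0267  0.0004  0.0017]
0.02 shift tool [0.0133 0.0005 0.0017]
0 shift tool [0.0333 0.0006 0.0017]
j [ 39.6  37.3  -9.9 117.4 -63.   13.5  13.8] 14.15 [-0.6996  0.3764  0.1669] 0.018059157212021417
```

```bash
python3 -m handwheel '[[0.008,0,0.0015,0,0,0.2,0.01],[0,0,0,0,0,0,0.01],[0,0,0,0,0,0,0.01],[0,0,0,0,0,0,0.01]]'; python3 go.py;python3 -m handwheel '[[0.007,0,0,0,0,0,0.01],[0,0,0,0,0,0,0.01],[0,0,0,0,0,0,0.01]]'; python3 go.py
```

```text
clock: 14.48
tool_pos: [0.5524, -0.2674, 0.1348]
orientation: [[0.433, 0.189, -0.881], [0.087, -0.982, -0.168], [-0.897, -0.004, -0.442]]
contact_force: [-0.5, -0.1, 0.5]
width: 0.0177
rot err (tool, deg) [0.0651 0.2265 0.2517]
0.06 shift tool [-0.0327 -0.0012  0.0023]
0.02 shift tool [ 0.0073 -0.001   0.0021]
0 shift tool [ 0.0273 -0.0009  0.002 ]
j [ 39.3  38.   -9.7 116.9 -63.   13.4  13.8] 14.4833 [-0.4773 -0.1486  0.5334] 0.017680101191473643
clock: 14.73
tool_pos: [0.5563, -0.2677, 0.1295]
orientation: [[0.43, 0.19, -0.882], [0.09, -0.982, -0.168], [-0.898, -0.007, -0.44]]
contact_force: [-0.1, 0.7, -0.5]
width: 0.0182
rot err (tool, deg) [0.0459 0.3619 0.4167]
0.06 shift tool [-0.039  -0.0024  0.0034]
0.02 shift tool [ 0.001  -0.0021  0.0031]
0 shift tool [ 0.021 -0.002  0.003]
j [ 39.   38.8  -9.6 116.4 -63.   13.4  13.7] 14.7333 [-0.0885  0.6677 -0.453 ] 0.0182251650442469
```

Joints 5 and 6 are now both at their limits. I fit a kinematic model to the recorded poses to find a feasible arm posture.

```bash
cat > kin.py <<'E'
import numpy as np, itertools
from scipy.optimize import least_squares
from scipy.spatial.transform import Rotation as Rn
np.set_printoptions(precision=3,suppress=True)
D=[([-78.3102,36.0016,2.2075,86.9395,-1.5478,57.0859,-1.1449],[.1733,.6265,.2504],[[0,.2666,.9638],[.0001,.9638,-.2666],[-1,0,0]]),
([43.64,38.42,-15.87,113.96,-37.28,13.37,168.51],[.5592,-.2756,.1416],[[.4156,-.1886,.8898],[.0976,.9819,.1626],[-.9043,.0193,.4264]]),
([13,33.9,21.9,98,-17.1,51.7,115.2],[.518,-.2845,.2329],[[.007,.296,.955],[.023,.955,-.296],[-1,.024,0]]),
([-6.6,45.9,60.9,98.6,-45.6,64.4,-.2],[.518,-.2845,.2329],[[.007,.354,-.935],[.023,-.935,-.354],[-1,-.019,-.015]]),
([9.5,33.3,39.6,113.5,-63,44.7,12.9],[.5173,-.2877,.2278],[[.374,.213,-.903],[.088,-.977,-.194],[-.923,-.007,-.384]]),
([29.6,31.5,7,117.4,-62.9,25,12.5],[.5318,-.2729,.1909],[[.435,.187,-.881],[.082,-.982,-.168],[-.897,.001,-.443]]),
([37.8,34.6,-5.7,118.3,-62.9,16.9,13.6],[.5368,-.2682,.1603],[[.438,.186,-.879],[.084,-.982,-.166],[-.895,-.001,-.446]]),
([39,38.8,-9.6,116.4,-63,13.4,13.7],[.5563,-.2677,.1295],[[.43,.19,-.882],[.09,-.982,-.168],[-.898,-.007,-.44]])]
M=np.array([[0,-1,0],[0,0,-1],[1,0,0.]])
AX=np.array([[0,0,1],[0,1,0],[0,0,1],[0,1,0],[0,0,1],[0,1,0],[0,0,1.]])
def fk(q,sg,par):
    P=np.asarray(par).reshape(8,3); R=np.eye(3); p=P[0].copy()
    for i in range(7):
        R=R@Rn.from_rotvec(AX[i]*np.radians(q[i])*sg[i]).as_matrix(); p=p+R@P[i+1]
    return p,R@M
def fit():
    best=min(((sum(np.degrees(Rn.from_matrix(fk(q,s,np.zeros(24))[1].T@np.array(O)).magnitude()) for q,_,O in D),s) for s in ((a,b,c,d,e,f,g) for a,b,c,d,e,f,g in itertools.product(*[(1,-1)]*7))),key=lambda t:t[0])
    sg=best[1]
    # position linear in par
    A=[];b=[]
    for q,p,O in D:
        A.append(np.stack([fk(q,sg,np.eye(24)[k])[0] for k in range(24)],1)); b.append(p)
    A=np.vstack(A);b=np.hstack(b)
    use=[2,5,6,8,9,11,12,14,15,17,18,20,23]  # in-plane lengths
    lam=1e-4
    x0=np.zeros(24); 
    W=np.r_[A[:,use],lam*np.eye(len(use))]; x=np.linalg.lstsq(W,np.r_[b,np.zeros(len(use))],rcond=None)[0]
    par=np.zeros(24);par[use]=x
    return sg,par,best[0]/len(D),A@par-b
sg,par,re,pe=fit()
LIM=np.array([[-175.42,175.42],[-21.48,121.26],[-71.46,75.88],[10.55,141.38],[-63.04,243.04],[13.31,113.54],[-168.57,168.57]])
if __name__=='__main__':
    print(sg,'rot err',re,'pos rms mm',1000*np.sqrt((pe**2).mean()),1000*abs(pe).max()); print(par.reshape(8,3))
    n=np.array([-.4374,-.0836,.8954]);xu=np.array([.8796,.1666,.4452]);xu-=xu@n*n;xu/=np.linalg.norm(xu);C=np.array([.5713,-.2627,.091])
    rng=np.random.default_rng(1)
    for f in(1,-1):
        for h in (.025,-.003):
            T=np.c_[-n,np.cross(f*xu,-n),f*xu]; tp=C+n*(.0205+h); sol=[]
            for _ in range(150):
                q0=rng.uniform(LIM[:,0],LIM[:,1])
                r=least_squares(lambda q:np.r_[(fk(q,sg,par)[0]-tp)*10,Rn.from_matrix(fk(q,sg,par)[1].T@T).as_rotvec()],q0,bounds=(LIM[:,0],LIM[:,1]),x_scale=30,max_nfev=80)
                if r.cost<1e-8: sol.append(np.r_[r.x,min((r.x-LIM[:,0]).min(),(LIM[:,1]-r.x).min())])
            sol=np.array(sol); print('flip',f,'h',h,len(sol))
            if len(sol): print(sol[np.argsort(-sol[:,-1])][::max(1,len(sol)//7)])
E
time python3 kin.py
```

```text
(-1, 1, -1, 1, -1, 1, -1) rot err 0.05419400862843422 pos rms mm 7.262474808406518 26.74376475349377
[[ 0.     0.     0.151]
 [ 0.     0.     0.151]
 [-0.008  0.     0.268]
 [ 0.05   0.     0.268]
 [-0.001  0.     0.17 ]
 [-0.013  0.     0.17 ]
 [-0.005  0.     0.145]
 [ 0.     0.     0.145]]
flip 1 h 0.025 49
[[ 73.325  56.68  -61.894 117.068  82.701  28.499  61.214   9.566]
 [ 68.636  50.467 -51.322 117.279  75.104  18.461  66.29    5.151]
 [ 66.645  48.572 -47.476 117.421  71.058  15.207  69.49    1.897]
 [ 66.399  48.359 -47.019 117.442  70.503  14.835  69.946   1.525]
 [ 65.681  47.761 -45.707 117.506  68.802  13.782  71.364   0.472]
 [ 65.524  47.634 -45.424 117.52   68.413  13.559  71.692   0.249]
 [ 76.396  63.598 -71.431 117.003  87.382  38.929  59.173   0.029]]
flip 1 h -0.003 52
[[ 70.573  58.282 -58.588 115.928  86.632  26.822  57.937  12.872]
 [ 66.485  53.222 -49.698 116.036  81.652  18.298  60.518   4.988]
 [ 64.814  51.639 -46.463 116.111  79.194  15.441  62.167   2.131]
 [ 63.851  50.819 -44.672 116.167  77.587  13.913  63.338   0.603]
 [ 63.681  50.68  -44.359 116.1
[... 821 characters left out ...]
 68.012   13.335 -107.968    0.025]]
flip -1 h -0.003 38
[[  70.085   57.562  -57.429  115.936   86.081   25.654 -121.842   12.344]
 [  67.131   53.897  -51.     116.012   82.517   19.484 -120.013    6.174]
 [  65.634   52.389  -48.029  116.071   80.446   16.808 -118.697    3.498]
 [  64.328   51.217  -45.552  116.138   78.403   14.659 -117.264    1.349]
 [  63.706   50.7    -44.406  116.176   77.33    13.69  -116.469    0.38 ]
 [  74.837   67.289  -71.2    115.909   91.656   40.646 -123.087    0.26 ]
 [  63.557   50.58   -44.135  116.185   77.062   13.462 -116.266    0.152]
 [  63.46    50.503  -43.958  116.192   76.885   13.315 -116.131    0.005]]
real	4m38.459s
user	4m35.691s
sys	0m0.097s
```

```bash
cat > sim.py <<'E'
import numpy as np
from scipy.spatial.transform import Rotation as Rn
import kin
from kin import D,sg,M,LIM
np.set_printoptions(precision=1,suppress=True)
A=np.vstack([np.stack([kin.fk(q,sg,np.eye(24)[k])[0] for k in range(24)],1) for q,_,_ in D]); b=np.hstack([p for _,p,_ in D])
def solve(rows):
    lam=1e-3; return np.linalg.lstsq(np.r_[A[rows],lam*np.eye(24)],np.r_[b[rows],np.zeros(24)],rcond=None)[0]
par=solve(np.arange(24)); print('full resid mm',(1000*(A@par-b)).reshape(-1,3).tolist() and 1000*np.linalg.norm((A@par-b).reshape(-1,3),axis=1))
P=par.reshape(8,3); print(P*1000)
def rot(ax,a):
    c,s=np.cos(a),np.sin(a)
    return np.array([[c,-s,0],[s,c,0],[0,0,1]]) if ax else np.array([[c,0,s],[0,1,0],[-s,0,c]])
def fkj(q):
    R=np.eye(3);p=P[0].copy();O=[];Z=[]
    for i in range(7):
        O.append(p);Z.append(R[:,2 if i%2==0 else 1]*sg[i]); R=R@rot(i%2==0,np.radians(q[i])*sg[i]); p=p+R@P[i+1]
    return p,R@M,np.array([np.r_[np.cross(z,p-o),z] for z,o in zip(Z,O)]).T
VL=np.array([147.25,147.25,180,180,180,180,180])*.7/12
def step(q,p,R,it=12):
    q=q.copy(); q0=q.copy()
    for _ in range(it):
        cp,cR,J=fkj(q); e=np.r_[p-cp,Rn.from_matrix(R@cR.T).as_rotvec()]
        W=np.array([1,1,1,.3,.3,.3]); free=np.ones(7,bool)
        for _ in range(4):
            Jw=(J*W[:,None])[:,free]; dq=np.zeros(7); dq[free]=Jw.T@np.linalg.solve(Jw@Jw.T+1e-5*np.eye(6),W*e); dq=np.degrees(dq)
            bad=free&((q+dq<LIM[:,0])|(q+dq>LIM[:,1]))
            if not bad.any(): break
            free&=~bad
        q=np.clip(q+dq,LIM[:,0],LIM[:,1])
    d=q-q0; k=max(1,(abs(d)/VL).max()); return q0+d/k
def run(q,rows,verbose=False):
    p,R,_=fkj(q)
    for r in rows:
        p=p+R@np.array(r[:3]); R=R@Rn.from_rotvec(r[3:6],degrees=True).as_matrix(); q=step(q,p,R)
        cp,cR,_=fkj(q); p,R=cp,cR
    return q
if __name__=='__main__':
    qC=np.array(D[2][0],float)
    print('C->D sim',run(qC,[[0,0,0,7.1,0,0]]*20),'real',D[3][0])
    print('D->E sim',run(np.array(D[3][0],float),[[0,0,0,2.4,6.4,.85]]*4),'real',D[4][0])
    print('A->',run(np.array(D[0][0],float),[[0,0,0,-5.15,0,0]]*3+[[0,-.03,.0235,0,0,0]]*13))
    print('B->C sim',run(np.array(D[1][0],float),[[-.03,0,0,0,0,0],[-.04,0,0,0,0,0],[-.04,0,0,0,6.5,0]]+[[0,0,0,0,6.5,0]]*3+[[0,0,0,7,0,0]]*4),'real',D[2][0])
E
time timeout 100 python3 sim.py
```

```text
full resid mm [0.1 0.3 0.2 0.1 0.1 0.4 0.6 0.4]
[[ -0.7  -0.9 167. ]
 [ -0.9  -4.7 167. ]
 [ -0.4  -4.7 280.4]
 [ -7.3 -10.1 280.4]
 [ -4.4 -10.1 194.2]
 [  6.1   0.6 194.2]
 [ -3.    0.6 164.8]
 [  0.   -0.3 164.8]]
C->D sim [ -6.7  46.   61.1  98.6 -45.7  64.5   0.1] real [-6.6, 45.9, 60.9, 98.6, -45.6, 64.4, -0.2]
D->E sim [ 11.5  32.4  35.5 112.9 -59.2  42.7   9.2] real [9.5, 33.3, 39.6, 113.5, -63, 44.7, 12.9]
A-> [-28.7  26.4  -1.  105.2   0.6  48.4  60. ]
B->C sim [ 12.9  33.9  22.1  98.  -17.3  51.6 115.6] real [13, 33.9, 21.9, 98, -17.1, 51.7, 115.2]
real	0m2.493s
user	0m2.708s
sys	0m0.182s
```

The refined model fits to 0.4 mm and the simulated IK reproduces the recorded moves. I use it to find tool motions that bring the elbow to the feasible side (j3 ≈ −55, j5 ≈ +80).

```bash
cat > plan.py <<'E'
from sim import *
import itertools
n=np.array([-.4374,-.0836,.8954]);xu=np.array([.8796,.1666,.4452]);xu-=xu@n*n;xu/=np.linalg.norm(xu);C=np.array([.5713,-.2627,.091])
def tgt(f,h): return C+n*(.0205+h),np.c_[-n,np.cross(f*xu,-n),f*xu]
def servo(q,f,h,maxr=40,sp=.03,sr=6.5):
    tp,T=tgt(f,h); k=0
    for k in range(maxr):
        p,R,_=fkj(q); d=R.T@(tp-p); w=Rn.from_matrix(R.T@T).as_rotvec(degrees=True)
        if np.linalg.norm(d)<3e-4 and np.linalg.norm(w)<.1: break
        s=min(1,sp/np.linalg.norm(d)); t=min(1,sr/np.linalg.norm(w)); q=run(q,[np.r_[d*s,w*t]])
    p,R,_=fkj(q); return q,k,np.linalg.norm(tp-p)*1000,Rn.from_matrix(R.T@T).magnitude()*57.3
q0=np.array([39,38.8,-9.6,116.4,-63,13.4,13.7])
if __name__=='__main__':
    res=[]
    up=[[-.035,0,0,0,0,0]]*3
    for ut in (2,4,6):
        q1=run(q0,up+[[0,0,0,0,-6.6,0]]*ut)
        for sn in (-1,1):
            q2=q1
            for N in range(0,61,6):
                q3=q2
                for Mm in range(0,61,6):
                    for f in (1,-1):
                        p,R,_=fkj(q3); 
                        if Rn.from_matrix(R.T@tgt(f,.06)[1]).magnitude()*57.3<75:
                            a,k1,e,w=servo(q3,f,.07,25)
                            if e<2 and w<1:
                                c,k2,e,w=servo(a,f,-.003,15)
                                res.append((round(e,1),round(w,2),ut,sn,N,Mm,f,3+ut+N+Mm+k1+k2,c))
                    if N==0: break
                    q3=run(q3,[[0,0,0,-sn*7.1,0,0]]*6)
                q2=run(q2,[[0,0,0,sn*7.1,0,0]]*6)
    res.sort(key=lambda r:(r[0]>1 or r[1]>.5, r[7]))
    for r in res[:12]: print(r[:8],r[8])
    print(len(res)); res.sort(key=lambda r:r[0]); print(res[0])
E
time timeout 500 python3 plan.py
```

```text
full resid mm [0.1 0.3 0.2 0.1 0.1 0.4 0.6 0.4]
[[ -0.7  -0.9 167. ]
 [ -0.9  -4.7 167. ]
 [ -0.4  -4.7 280.4]
 [ -7.3 -10.1 280.4]
 [ -4.4 -10.1 194.2]
 [  6.1   0.6 194.2]
 [ -3.    0.6 164.8]
 [  0.   -0.3 164.8]]
(np.float64(0.0), 0.0, 2, -1, 18, 0, 1, 36) [ 60.3  48.6 -45.9 116.3  75.9  15.4  60.3]
(np.float64(0.0), 0.0, 4, -1, 18, 0, 1, 40) [ 60.3  48.6 -45.9 116.3  75.9  15.4  60.2]
(np.float64(0.0), 0.0, 4, -1, 24, 0, 1, 42) [ 60.2  48.5 -45.7 116.3  75.7  15.2  60.4]
(np.float64(0.0), 0.0, 6, -1, 18, 0, 1, 43) [ 59.3  47.9 -44.1 116.3  74.3  13.9  61.4]
(np.float64(0.0), 0.0, 6, -1, 24, 0, 1, 46) [ 60.1  48.4 -45.5 116.3  75.6  15.1  60.5]
(np.float64(0.0), 0.0, 2, -1, 30, 0, 1, 47) [ 60.4  48.6 -46.  116.3  76.   15.5  60.2]
(np.float64(0.0), 0.0, 2, -1, 24, 6, 1, 48) [ 60.3  48.6 -45.9 116.3  75.9  15.4  60.3]
(np.float64(0.0), 0.0, 2, 1, 6, 24, 1, 48) [ 60.3  48.6 -45.9 116.3  75.9  15.4  60.3]
(np.float64(0.0), 0.0, 4, -1, 30, 0, 1, 50) [ 58.8  47.6 -43.3 116.3  73.6  13.3  62. ]
(np.float64(0.0), 0.0, 4, -1, 24, 6, 1, 52) [ 60.3  48.6 -45.9 116.3  75.9  15.4  60.2]
(np.float64(0.0), 0.0, 4, 1, 6, 24, 1, 52) [ 60.3  48.6 -45.9 116.3  75.9  15.4  60.2]
(np.float64(0.0), 0.0, 4, -1, 30, 6, 1, 54) [ 60.1  48.4 -45.4 116.3  75.5  15.   60.5]
424
(np.float64(0.0), 0.0, 2, -1, 18, 0, 1, 36, array([ 60.3,  48.6, -45.9, 116.3,  75.9,  15.4,  60.3]))plan.py:10: RuntimeWarning: divide by zero encountered in scalar divide
  s=min(1,sp/np.linalg.norm(d)); t=min(1,sr/np.linalg.norm(w)); q=run(q,[np.r_[d*s,w*t]])

real	4m46.964s
user	4m39.615s
sys	0m0.162s
```

Several short plans reach the target cleanly. I back off, partly level out and turn −128° about x.

```bash
python3 -m handwheel '[[-0.035,0,0,0,0,0,0.01],[-0.035,0,0,0,0,0,0.01],[-0.035,0,0,0,0,0,0.01],[0,0,0,0,-6.6,0,0.01],[0,0,0,0,-6.6,0,0.01]]' ; python3 -m handwheel '[[0,0,0,0,-6.6,0,0.01],[0,0,0,-7.1,0,0,0.01],[0,0,0,-7.1,0,0,0.01],[0,0,0,-7.1,0,0,0.01],[0,0,0,-7.1,0,0,0.01]]' | head -2;python3 -m handwheel '[[0,0,0,-7.1,0,0,0.01],[0,0,0,-7.1,0,0,0.01],[0,0,0,-7.1,0,0,0.01],[0,0,0,-7.1,0,0,0.01],[0,0,0,-7.1,0,0,0.01]]'|head -2;python3 -m handwheel '[[0,0,0,-7.1,0,0,0.01],[0,0,0,-7.1,0,0,0.01],[0,0,0,-7.1,0,0,0.01],[0,0,0,-7.1,0,0,0.01],[0,0,0,-7.1,0,0,0.01]]'
sed -i 's/^T=.*/T=np.c_[-n,np.cross(xu,-n),xu]/; s/(.06,.02,0)/(.06,0)/' go.py; python3 go.py
cat > pre.py <<'E'
from plan import *
from plant import bot
q=np.array(bot.read_state()['joint_pos'])
a,k,e,w=servo(q,1,.07,25); c=servo(a,1,-.003,15); print(k,e,w,a,'|',c)
E
python3 pre.py | tail -1
```

```text
clock: 15.15
tool_pos: [0.5079, -0.2805, 0.2258]
orientation: [[0.244, 0.182, -0.952], [0.052, -0.983, -0.175], [-0.968, -0.007, -0.25]]
contact_force: [2.0, 1.9, -2.6]
width: 0.018
clock: 15.57
tool_pos: [0.5119, -0.2755, 0.2232]
clock: 15.98
tool_pos: [0.5115, -0.2761, 0.2233]
clock: 16.4
tool_pos: [0.5114, -0.2762, 0.2233]
orientation: [[0.135, 0.925, 0.354], [0.037, 0.353, -0.935], [-0.99, 0.139, 0.014]]
contact_force: [-0.5, -1.0, 0.0]
width: 0.0178
rot err (tool, deg) [-79.3345 -15.7322  12.3687]
0.06 shift tool [0.0632 0.0168 0.0016]
0 shift tool [0.1202 0.0354 0.0055]
j [ 31.8  29.8  -4.5 105.1  -5.2  39.3  52.6] 16.4 [-0.478  -0.983   0.0462] 0.017765351734604966
14 1.7554167342883506e-13 1.925225656279769e-14 [ 62.7  39.1 -43.6 117.4  38.1  13.9  96.1] | (array([ 60.3,  48.6, -45.9, 116.3,  75.9,  15.4,  60.2]), 4, np.float64(1.2412670766236365e-13), 1.5773262268634513e-14)
```

```bash
python3 -m handwheel '[[0,0,0,-6.3,-1.25,1,0.01],[0,0,0,-6.3,-1.25,1,0.01],[0,0,0,-6.3,-1.25,1,0.01],[0,0,0,-6.3,-1.25,1,0.01],[0,0,0,-6.3,-1.25,1,0.01]]' |head -2; python3 -m handwheel '[[0,0,0,-6.3,-1.25,1,0.01],[0,0,0,-6.3,-1.25,1,0.01],[0,0,0,-6.3,-1.25,1,0.01],[0,0,0,-6.3,-1.25,1,0.01],[0,0,0,-6.3,-1.25,1,0.01]]' |head -2;python3 -m handwheel '[[0,0,0,0,0,0,0.01],[0,0,0,0,0,0,0.01]]'|head -2; python3 go.py; python3 pre.py|tail -1
```

```text
clock: 16.82
tool_pos: [0.5115, -0.2759, 0.2235]
clock: 17.23
tool_pos: [0.5113, -0.2761, 0.2235]
clock: 17.4
tool_pos: [0.511, -0.2769, 0.2231]
rot err (tool, deg) [-16.9536  -3.1497   2.5481]
0.06 shift tool [ 0.0653  0.0049 -0.0009]
0 shift tool [0.1251 0.008  0.002 ]
j [ 56.6  29.7 -32.7 116.2   7.2  19.1 107. ] 17.4 [-0.4022 -0.5216 -0.4407] 0.017954019982519435
5 1.3597399555105182e-13 3.295718154619104e-14 [ 62.1  38.8 -42.5 117.4  35.3  13.4  98.7] | (array([ 60.1,  48.4, -45.5, 116.3,  75.5,  15.1,  60.5]), 4, np.float64(3.510833468576701e-13), 1.5165577310517262e-14)
```

```bash
python3 -m handwheel '[[0,0,0,-5.6,-1.05,0.85,0.01],[0,0,0,-5.6,-1.05,0.85,0.01],[0,0,0,-5.7,-1.05,0.85,0.01],[0,0,0,0,0,0,0.01],[0,0,0,0,0,0,0.01]]' |head -2; python3 go.py; python3 pre.py|tail -1
```

```text
clock: 17.82
tool_pos: [0.5117, -0.2765, 0.2232]
rot err (tool, deg) [-0.0695  0.004   0.0011]
0.06 shift tool [ 0.0651  0.0023 -0.0042]
0 shift tool [ 0.1251  0.0023 -0.0042]
j [ 65.2  32.6 -42.2 116.9  12.4  17.7 121.1] 17.8167 [ 0.1806  0.4613 -0.2359] 0.01822712929206122
4 2.7894008272968644e-13 1.2783563316592426e-14 [ 62.1  38.8 -42.6 117.4  35.7  13.4  98.4] | (array([ 60.1,  48.4, -45.5, 116.3,  75.6,  15.1,  60.5]), 4, np.float64(2.305551267378102e-13), 8.764362359189309e-15)
```

```bash
python3 -m handwheel '[[0.015,0.001,-0.002,0,0,0,0.01],[0.015,0.001,-0.002,0,0,0,0.01],[0.015,0,0,0,0,0,0.01],[0.015,0,0,0,0,0,0.01],[0,0,0,0,0,0,0.01]]' |head -2; python3 -m handwheel '[[0,0,0,0,0,0,0.01],[0,0,0,0,0,0,0.01]]'|head -2; python3 go.py; python3 pre.py|tail -1
```

```text
clock: 18.23
tool_pos: [0.5313, -0.2694, 0.1713]
clock: 18.4
tool_pos: [0.531, -0.2703, 0.1734]
rot err (tool, deg) [ 0.1632 -0.0987 -0.0169]
0.06 shift tool [ 0.0116 -0.0001  0.    ]
0 shift tool [ 0.0716 -0.0001  0.0001]
j [ 62.6  38.9 -42.7 117.6  35.9  13.4  98.7] 18.4 [-0.2482 -0.252   0.3623] 0.018106771084963873
1 2.5438405243138007e-13 1.2731090717256107e-14 [ 62.1  38.8 -42.6 117.4  35.7  13.4  98.4] | (array([ 60.1,  48.4, -45.5, 116.3,  75.6,  15.1,  60.5]), 4, np.float64(1.2719202621569003e-13), 7.168244092361726e-15)
```

Tracking matches the simulation. I continue down to about 20 mm off the bar.

```bash
python3 -m handwheel '[[0.01,0,0,0,0,0,0.01],[0.01,0,0,0,0,0,0.01],[0.01,0,0,0,0,0,0.01],[0.01,0,0,0,0,0,0.01],[0.01,0,0,0,0,0,0.01]]' |head -2; python3 -m handwheel '[[0,0,0,0,0,0,0.01],[0,0,0,0,0,0,0.01]]'|head -2; python3 go.py; python3 r.py w7.png
python3 - <<'E'
from h import *
np.set_printoptions(precision=4,suppress=True)
z=np.load('last.npz');X,u,v,p,T=[z[k] for k in('X','u','v','p','T')];rng=np.random.default_rng(0)
src=open('fit.py').read(); exec(src[src.index('def plane'):src.index('near=')])
near=(abs(X[:,0]-.573)<.09)&(abs(X[:,1]+.262)<.08)&(X[:,2]>.035)
H=near&(p[v,u].min(1)>110)&(abs(T[:,1])>.02)
n,c,w=rep('head',X[H],.0015)
O=np.array(bot.read_state()['orientation']); print('head n in tool',O.T@n)
hh=(X-c)@n
S=near&(abs(hh-.024)<.0025)&(T[:,2]<-.035)&(T[:,0]>.028)
t=T[S]; print(len(t),'bar y range',np.percentile(t[:,1],[1,5,50,95,99]),'z min',np.percentile(t[:,2],[1,2]),'x',np.median(t[:,0]),'z max',t[:,2].max())
E
```

```text
clock: 18.82
tool_pos: [0.5528, -0.267, 0.1286]
clock: 18.98
tool_pos: [0.5525, -0.2665, 0.1285]
rot err (tool, deg) [ 0.2025 -0.1124 -0.0079]
0.06 shift tool [-0.0384  0.0002  0.0004]
0 shift tool [0.0216 0.0002 0.0005]
j [ 61.1  45.5 -44.4 116.8  64.5  13.7  71.6] 18.9833 [-0.1562 -0.7499  0.0858] 0.017796590598918412
[ 0.5525 -0.2665  0.1285] [-0.1562 -0.7499  0.0858] [[0.4356373566468518, -0.18959040881558745, 0.8799292985114668], [0.08340332240917434, 0.9818629554716088, 0.17026162951078647], [-0.8962499535870865, -0.0007832992374341034, 0.4435486525032509]]
cassette face in tool: x=0.0158 slopes y,z [-0.0386 -0.0191] 5692 [ 0.0133 -0.009  -0.0434] [0.0183 0.009  0.0427]
cass rect ((2.6934032440185547, -0.7148780822753906), (86.7528305053711, 35.58960723876953), 84.04167938232422)
read_face []
bar mask 0.94 301 249 270 144 158
head 9343 7387 n [-0.437  -0.0837  0.8955] tilt 26.42 uphill yaw 10.85 c [ 0.5685 -0.2633  0.0632] rms 0.0006468539762460965
head n in tool [-1.     -0.001  -0.0008]
249 bar y range [-0.0064 -0.0059  0.0001  0.006   0.0065] z min [-0.0442 -0.044 ] x 0.042103631455432444 z max -0.039059631369385985
```

View pics/w7.png

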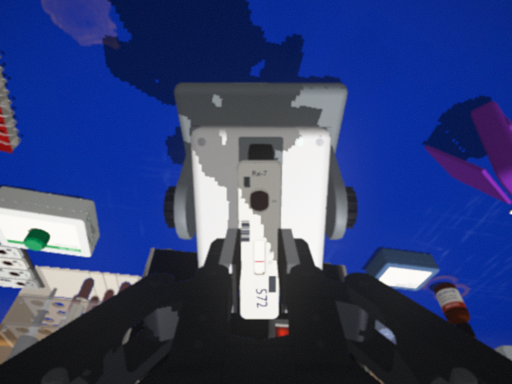

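Aligned: the bar's near end (px 260,150) is centred across the cassette to within 0.1 mm, the slope matches to about 0.1°, and the gap is about 21.4 mm. Now pressing in small steps.

```bash
python3 -m handwheel '[[0.008,0,0.0005,0.2,-0.1,0,0.01],[0.008,0,0,0,0,0,0.01],[0,0,0,0,0,0,0.01],[0,0,0,0,0,0,0.01],[0,0,0,0,0,0,0.01]]' |head -2; python3 go.py;  python3 -m handwheel '[[0.003,0,0,0,0,0,0.01],[0.003,0,0,0,0,0,0.01],[0,0,0,0,0,0,0.01],[0,0,0,0,0,0,0.01],[0,0,0,0,0,0,0.01]]' |head -2; python3 go.py
```

```text
clock: 19.55
tool_pos: [0.5599, -0.2651, 0.1146]
rot err (tool, deg) [ 0.0277  0.0256 -0.001 ]
0.06 shift tool [-0.0542  0.0003 -0.0001]
0 shift tool [ 0.0058  0.0002 -0.0001]
j [ 60.3  47.4 -44.2 116.5  71.6  13.7  64.7] 19.55 [-0.441  -0.6338  0.6799] 0.018074290054852678
clock: 19.97
tool_pos: [0.5628, -0.2648, 0.1089]
rot err (tool, deg) [0.0333 0.0314 0.0041]
0.06 shift tool [-0.0606  0.0004 -0.0001]
0 shift tool [-0.0006  0.0004 -0.0001]
j [ 59.9  48.1 -44.  116.3  74.1  13.7  62.4] 19.9667 [-0.43   -0.91    1.2144] 0.018110007320283283
```

```bash
python3 -m handwheel '[[0.001,0.0003,0,0,0,0,0.01],[0.001,0,0,0,0,0,0.01],[0,0,0,0,0,0,0.01],[0,0,0,0,0,0,0.01]]' |sed -n '1,2p;4p'; python3 -m handwheel '[[0.0015,0,0,0,0,0,0.01],[0,0,0,0,0,0,0.01],[0,0,0,0,0,0,0.01],[0,0,0,0,0,0,0.01]]' |sed -n '1,2p;4p'; python3 go.py; python3 -c "
from h import *
for c in ('wrist','wrist'):
    s=bot.read_state();print(s['contact_force'],s['ft_torque'],s['contact_force']@np.array([-.4374,-.0836,.8954])); bot.camera(c)"
```

```text
clock: 20.3
tool_pos: [0.5637, -0.2645, 0.1071]
contact_force: [-1.2, -2.7, 3.8]
clock: 20.63
tool_pos: [0.5643, -0.2643, 0.1057]
contact_force: [-1.2, -2.9, 5.2]
rot err (tool, deg) [0.0286 0.0319 0.0207]
0.06 shift tool [-0.0641  0.0003 -0.0001]
0 shift tool [-0.0041  0.0003 -0.0001]
j [ 59.6  48.4 -43.8 116.2  75.5  13.7  61. ] 20.6333 [-1.2355 -2.9255  5.2215] 0.017896156266211844
[-1.23550212 -2.92554227  5.22153334] [-0.57238337  0.21616353 -0.27434095] 5.460344910699999
[-1.70242973 -3.35173641  5.24260829] [-0.57813477  0.20504819 -0.20723766] 5.719079391136142
```

```bash
python3 -m handwheel '[[-0.0007,-0.0003,0,0,0,0,0.01],[0,0,0,0,0,0,0.01],[0,0,0,0,0,0,0.01],[0,0,0,0,0,0,0.01]]' |sed -n '1,2p;4,5p'; python3 go.py; python3 r.py w8.png
cat > chk.py <<'E'
from h import *
np.set_printoptions(precision=4,suppress=True)
z=np.load('last.npz');X,u,v,p,T=[z[k] for k in('X','u','v','p','T')];rng=np.random.default_rng(0)
src=open('fit.py').read(); exec(src[src.index('def plane'):src.index('near=')])
near=(abs(X[:,0]-.573)<.09)&(abs(X[:,1]+.262)<.08)&(X[:,2]>.035)
n,c,w=rep('head',X[near&(p[v,u].min(1)>110)&(abs(T[:,1])>.02)],.0015)
hh=(X-c)@n; m=(abs(T[:,1])<.009)&(abs(T[:,2])<.043)&(abs(T[:,0]-.0158)<.005)&(p[v,u].min(1)>90)
nc,cc,wc=rep('cassette',X[m],.0015); print('angle',np.degrees(np.arccos(nc@n)),'face height over head',np.median(hh[m])*1e3,'-> bar in mm',29-np.median(hh[m])*1e3)
s=bot.read_state();f=s['contact_force'];print('normal N',f@n,f,s['ft_torque'],s['clock'])
p,d=bot.camera('scene'); cv2.imwrite('pics/s8.png',cv2.resize(cv2.cvtColor(p[190:310,340:460],cv2.COLOR_RGB2BGR),None,fx=4,fy=4,interpolation=cv2.INTER_CUBIC))
for n_ in ['timer','specimen_cup_1','cassette_1']:
    print(n_,[(np.round(o['point'],4).tolist(),round(o['confidence'],2)) for o in bot.place_of(n_,'scene')])
E
python3 chk.py
```

```text
clock: 21.07
tool_pos: [0.5641, -0.2644, 0.1063]
contact_force: [-0.7, -2.3, 4.6]
width: 0.0177
rot err (tool, deg) [ 0.0337  0.0365 -0.0057]
0.06 shift tool [-0.0635  0.0004 -0.0001]
0 shift tool [-0.0035  0.0004 -0.0002]
j [ 59.8  48.4 -44.  116.2  75.3  13.8  61.3] 21.0667 [-0.6922 -2.2638  4.6324] 0.017679052814821034
[ 0.5641 -0.2644  0.1063] [-0.6922 -2.2638  4.6324] [[0.43793075963512135, -0.18698152116863925, 0.8793489412667004], [0.08380202865916828, 0.9823633086150491, 0.16715127842616684], [-0.8950943356753038, 0.000490538842288122, 0.4458765407751687]]
cassette face in tool: x=0.0158 slopes y,z [-0.1916 -0.0477] 5694 [ 0.0133 -0.009  -0.0434] [0.0183 0.009  0.0428]
cass rect ((-1.137455940246582, -0.518096923828125), (31.046920776367188, 85.89403533935547), 2.2330689430236816)
read_face []
bar mask 0.55 277 246 274 150 159
head 11171 8838 n [-0.4384 -0.0827  0.895 ] tilt 26.49 uphill yaw 10.68 c [ 0.5657 -0.2632  0.0618] rms 0.0006501400113155312
cassette 5292 5121 n [-0.4376 -0.0858  0.8951] tilt 26.48 uphill yaw 11.10 c [ 0.5688 -0.2636  0.0911] rms 0.0005930273217883398
angle 0.18512549446422782 face height over head 24.87994663238465 -> bar in mm 4.120053367615348
normal N 4.8125175007043515 [-0.662  -2.4904  4.8229] [-0.5035  0.1006 -0.2574] 21.2167
timer [([0.5951, 0.2268, 0.0034], 0.81), ([0.3922, -0.0822, -0.0008], 0.77), ([0.5409, -0.1038, -0.0021], 0.7), ([0.4753, 0.3972, -0.0009], 0.6), ([0.6225, 0.3909, 0.0019], 0.59)]
specimen_cup_1 [([0.5783, 0.0611, 0.0018], 0.85), ([0.5863, 0.1476, 0.0023], 0.69)]
cassette_1 [([0.4587, 0.1509, -0.0007], 0.7), ([0.4622, 0.0727, 0.0006], 0.55), ([0.5729, -0.2622, 0.0884], 0.54)]
```

View pics/s8.png

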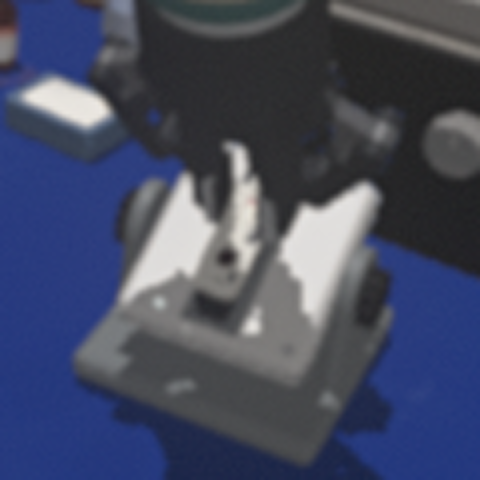

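The scene crop shows the cassette lying along the bar (px 230,260), face up, still gripped and pressed. The numbers agree, and the timer, cups and other cassettes are where they were. Handing in.

```bash
python3 -c "
from plant import bot
s=bot.read_state();print(s['clock'],s['contact_force'],s['width']);print(bot.finish_job())"
```

```text
21.4167 [-0.45770808 -2.00582238  5.96811389] 0.017933245935343796
the job is handed in; nothing more can be done
None
```

I picked up the left cassette, the one in front of the white timer, and handed the job in at 21.4 s. At that point I was still gripping it and holding it pressed on the reader's read bar. My first two approaches ran into joint limits, so I backed off, turned the wrist, and came down again with the elbow on the other side.

Last checks:
- **Slope and centring:** the cassette was within about 0.2° of the reader head's 26.5° slope. It was centred on the bar to within about 0.5 mm, face up.
- **Bar travel:** the bar was in about 3.5 mm by the tool position and about 4.1 mm by the depth picture. The two disagree slightly, but both are above 2 mm and short of the 5 mm end stop.
- **Push:** about 4.8 N along the bar's normal when checked. The last reading before handing in works out nearer 5.7 N, which is close to the roughly 6 N at the stop. There was also a sideways force of 2 to 3 N that I did not explain; it may be friction or sensor bias.
- **Grip:** the finger opening read 17.9 mm for a 20 mm cassette. That stayed steady, and the cassette did not slip.
- **Other things on the pad:** the timer, both cups and the other two cassettes were at their starting positions within measuring error.

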